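# Put the check weight away and press the scale case shut

### The arm

A 6-joint arm with a two-finger parallel gripper is mounted at the origin on the work surface. World frame = base frame: x ahead of the robot, y to its left, z up, the work surface at z = 0. Lengths are in mm, angles in rad, forces in N, time in s.
With the tool pointing down it reaches from about 250 to 775 mm from the base axis. Payload 4 kg.
Tool frame: the origin (TCP) lies where the fingers leave the gripper's body, on its centre line; the fingertips stand 73 mm ahead of it and the grasp point (between the pads) lies 54 mm ahead of it; z points along the fingers, y is the line along which they close (so a half turn about z gives the same grasp; the last joint's range is limited). The gripper opens to 85 mm and grips with 20 to 120 N. Pads are 22 mm wide; open, the fingers measure 114 mm over their backs; the gripper's body (76 mm by 85 mm) begins 54 mm behind the grasp point. The pads swing forward as they close: fully open they stand 13 mm farther back than shut.
Start: joints at [-1.246, 0.087, 1.371, -0, 1.684, -0.103], TCP at [228.176, -500.446, 303.941] pointing down, gripper open.
Joint ranges: [-3.1, 3.1], [-0.76, 2.03], [0.27, 2.55], [-1.08, 4.22], [0.17, 2.65], [-2.57, 2.57]. Speed limits (rad/s): [2.79, 2.79, 3.14, 3.14, 3.14, 3.14].

### API

Orientations are given as a rotation vector (axis times angle).
In Python, from bench import arm gives the robot as it stands. Calls block until the motion is done:
- arm.movep(position, orientation): joint-space move of the TCP to a pose.
- arm.move_straight(position, orientation=None, speed=150, f_stop=None): straight line of the TCP; orientation=None keeps the orientation; speed is the mean speed in mm/s. With f_stop (N) it stops when the force on the tool has changed by that much, and returns True; else False.
- arm.movej(angles): joint-space move.
- arm.let_go() and arm.clamp(squeeze=None): open the fingers fully, or close them until they stop; squeeze is the grip in N (None keeps the last).
- arm.sleep(seconds).
- arm.solve_ik(position, orientation): joint angles nearest the present ones, or None.
- arm.grab_frame(name): name is "scene" or "side" or "wrist"; returns a dict with "frame" (384x512x3 uint8, red, green, blue), "fx", "fy", "cx", "cy" (pixels), "distortion" ([k1, k2, p1, p2, k3] as OpenCV has them; the pictures are not rectified), "cam_to_world" (4x4, takes a point from camera to world coordinates). Camera axes: x right, y down, z forward; pixel columns grow to the right and rows downward; lengths in mm; the calibration is good to about 2 mm. A picture is of the moment at which its call begins. There is no depth.
A pose or a line that the arm cannot do raises arm.MotionError and nothing moves.
- arm.job_done(): hands the job in; it is judged then, once.
Trained networks look in the newest picture that a camera, given by its name, has taken for a name from the list of things; names that differ only in an ending like _2 or _b are one class to them, and where a whole thing is asked for, a point or a joint stands for the part that bears it (a point fixed in the world has none). Each returns a list of dicts, best first, with "p" (0 to 1); they miss things now and then, are a little off and sometimes report something else, mostly with a low value. They report only what shows in the picture. A call takes as long as a camera call. They do not tell look-alikes from the thing itself.
- arm.recognise(query, camera): "centre" ([x, y, z] in mm, in world coordinates, good to about 4 mm: the middle of the surface that is visible of it).
- arm.regions_of(query, camera): "mask" (384x512 bool, what is visible of it).
Readings, each from a call of its own:
- arm.read_clock(): time.
- arm.read_joint_pos(): joint angles.
- arm.read_joint_velocities(): joint speeds.
- arm.read_joint_torque(): joint torques, N m.
- arm.read_tool_pos(): TCP position.
- arm.read_tcp_rot(): TCP orientation.
- arm.read_contact_force(): force on the tool from outside, world axes, zero at the start.
- arm.read_wrist_torque(): the same for the moment, N m.
- arm.read_finger_gap(): finger opening in mm.
- arm.read_gripper_force(): force on a finger pad.
Only numpy, scipy, OpenCV 4.12 (cv2) and the standard library are available. Lean on these libraries where they do the work, as an engineer would, in place of code of your own. Each camera call takes 0.05 s, during which the arm holds its last target. There are 200 camera calls.

### The job

Pick up the small steel check weight by its knob and set it, without dropping it, upright into the round pocket of the open scale case. Then push the case's heavy sprung lid down slowly, never letting it slam, until its catch snaps in, and keep it pressed fully shut with about 15 N (never more than 25 N) for a full second so that the seal beds. Let go and leave the lid shut; do not disturb the other things on the bench.

Things in the scene. Friction and masses are not known exactly. Their poses are not given: they have to be found in the camera images.
- case: Black hard case fixed to the bench, 260 (x) x 220 (y) x 70 mm high, walls 10 mm. Origin: centre of its underside, z up. Lid hinged along the top of its +y wall, closing over to the -y wall. Inside: plain grey deck 30 mm above the bench, round pocket in its +x half, built-in scale (top 51 mm above the bench) in its -x half, spring roller catch in the middle of the -y wall.
- pocket (a point): Centre of the floor of the round pocket in the deck, 10 mm above the bench; pocket 46 mm across and 20 mm deep (its mouth is the deck, 30 mm above the bench). In the case frame it lies at x +55, y -20 mm. Axes as the case's.
- lid (a joint): Lid angle, rad: 0 shut (level), opening to 1.6; starts 1.25 to 1.5. Plate 260 (along hinge) x 220 x 12 mm, 0.65-0.95 kg, on a counterbalance spring: stays up alone, resists with 2-5 N at its free edge, may rise if let go near shut. In the last 10 mm of the free edge it takes 8-13 N there (double halfway to the hinge) to pass the catch, which pulls it onto a hard stop and holds it. Over 25 N damages it.
- lid_hinge (a point): Middle of the hinge line, which runs along the case's x; in the case frame at y +110, z 70 mm. Axes are the lid's: x along the hinge, -y from hinge to free edge, z out of the outer face. The lid's underside is its z = 0 plane, its outer face z = 12 mm.
- lid_push (a point): A point on the lid's outer face, midway along the hinge, 200 mm from the hinge and 20 mm from the free edge: the right place to push. Same axes as lid_hinge (z out of the outer face, so against the push). Shut, it lies 82 mm above the bench.
- weight: Steel check weight, 0.2 to 0.3 kg, standing on the bench: a disc 40 mm across and 22 mm high, a neck 16 mm across, and on top a round knob 22 mm across from 33 to 55 mm above its underside. Origin: centre of its underside; z up. Seated in the pocket its top is 5 mm below the lid.
- jar: Bystander: small round lidded jar, 48 mm across, 45 mm high, standing on the bench. Origin: centre of its underside.
- lighter: Bystander: pocket lighter standing upright, 26 x 14 x 60 mm. Origin: centre of its underside.
- remote: Bystander: white remote control lying on the bench on the hinge side of the case, 125 (its x) x 42 x 16 mm. Origin: centre of its underside.
Mind the look-alikes: they are no part of the job. What is meant by the weight is not turquoise, and is the larger of those in its own colour.

How it is judged:
By the outcome, as a careful person would: the job done as asked, in the order asked, and still so for the second after the job is handed in, with the robot touching nothing.
It also fails if it takes over 58 s, if anything falls off the work surface, if the arm or the gripper's body presses on something with over 40 N, if the wrist force passes 120 N, or if a joint passes its speed limit or range.

## Working session

There is one attempt and no reset: what is moved stays moved. The work goes in short steps, each a Python script; the robot and the scene stay as the last script left them, time stands still between calls to the robot, and variables do not carry over. Pictures are saved under pics/ and viewed, at most 10 in all, crops included, and the job is handed in when it is done.

```bash
mkdir -p pics; ls
python3 - <<'E'
from bench import arm
import cv2, numpy as np
ims=[]
for c in ["scene","side"]:
    f=arm.grab_frame(c); ims.append(f["frame"])
    print(c,f["fx"],np.round(f["cam_to_world"],2).tolist(),f["distortion"])
    for q in ["weight","case","lid","lid_push","pocket","jar","lighter","remote"]:
        try: print(q,[(np.round(r["centre"]).tolist(),round(r["p"],2)) for r in arm.recognise(q,c)])
        except Exception as e: print(q,e)
cv2.imwrite("pics/a.png",cv2.cvtColor(np.vstack(ims),cv2.COLOR_RGB2BGR)[:, :] if 0 else cv2.resize(cv2.cvtColor(np.hstack(ims),cv2.COLOR_RGB2BGR),(800,300)))
cv2.imwrite("pics/scene.png",cv2.resize(cv2.cvtColor(ims[0],cv2.COLOR_RGB2BGR),(800,600)))
cv2.imwrite("pics/side.png",cv2.resize(cv2.cvtColor(ims[1],cv2.COLOR_RGB2BGR),(800,600)))
print(arm.read_clock(), arm.read_tcp_rot())
E
```

```text
pics
scene 436.70513686934817 [[0.45, 0.73, -0.52, 1046.0], [0.89, -0.36, 0.27, -261.18], [0.01, -0.58, -0.81, 929.8], [0.0, 0.0, 0.0, 1.0]] [-0.11111867  0.          0.          0.          0.        ]
weight [([476.0, -160.0, 25.0], 0.8), ([394.0, -167.0, 16.0], 0.61)]
case [([567.0, 99.0, 49.0], 0.65), ([573.0, 142.0, 216.0], 0.58)]
lid [([573.0, 142.0, 213.0], 0.91)]
lid_push [([572.0, 144.0, 217.0], 0.7), ([569.0, -250.0, 42.0], 0.55)]
pocket [([572.0, 101.0, 51.0], 0.83)]
jar [([529.0, -370.0, 44.0], 0.65)]
lighter [([459.0, 387.0, 17.0], 0.69)]
remote [([456.0, 386.0, 17.0], 0.8)]
side 370.9324066277588 [[0.98, -0.11, 0.17, 367.89], [-0.2, -0.49, 0.85, -743.03], [-0.01, -0.86, -0.51, 553.04], [0.0, 0.0, 0.0, 1.0]] [-0.10562107  0.          0.          0.          0.        ]
weight [([467.0, -162.0, 28.0], 0.96), ([424.0, -246.0, 24.0], 0.9), ([390.0, -175.0, 16.0], 0.52)]
case [([549.0, 131.0, 65.0], 0.76)]
lid [([546.0, 142.0, 190.0], 0.66)]
lid_push [([547.0, 139.0, 194.0], 0.89)]
pocket [([548.0, 137.0, 75.0], 0.57)]
jar [([512.0, -380.0, 44.0], 0.67)]
lighter [([562.0, -256.0, 41.0], 0.62), ([420.0, 355.0, 10.0], 0.61)]
remote [([417.0, 356.0, 11.0], 0.63)]
0.9 [3.06986482e+00 6.66828331e-01 4.64801927e-06]
```

View pics/scene.png

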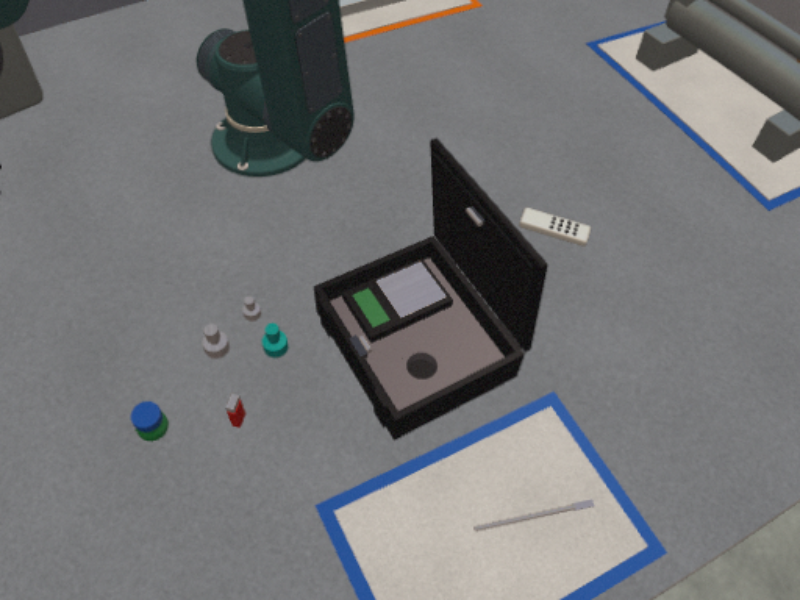

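View pics/side.png

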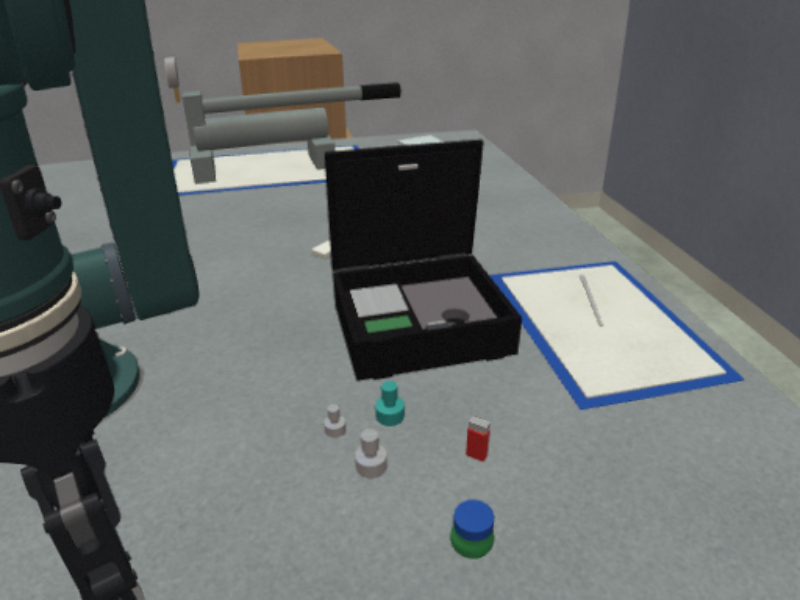

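Scene view (800x600): the large grey weight is at about (213,342), with a small grey one at (250,308) and a turquoise one at (275,340). The case mouth corners are at about (316,289), (392,418) and (521,351), and the pocket is at (422,365). In the side view the weight is at (370,455) and the pocket at (456,316). I'll triangulate and fit the case.

```bash
cat > h.py <<'E'
from bench import arm
import cv2, numpy as np
from scipy.spatial.transform import Rotation as R
from scipy.optimize import least_squares
def cam(f):
    K=np.array([[f["fx"],0,f["cx"]],[0,f["fy"],f["cy"]],[0,0,1]]); return K,np.array(f["distortion"],float),np.array(f["cam_to_world"])
def plane(f,uv,z):
    K,d,T=cam(f); p=cv2.undistortPoints(np.array([[uv]],float),K,d)[0,0]
    r=T[:3,:3]@[p[0],p[1],1]; return T[:3,3]+r*(z-T[2,3])/r[2]
def proj(f,P):
    K,d,T=cam(f); W=np.linalg.inv(T)
    return cv2.projectPoints(np.atleast_2d(np.array(P,float)),cv2.Rodrigues(W[:3,:3])[0],W[:3,3],K,d)[0][:,0]
def down(a):  # tool pointing down, closing line (tool y) along world angle a
    y=np.array([np.cos(a),np.sin(a),0]);z=np.array([0,0,-1.]);return R.from_matrix(np.c_[np.cross(y,z),y,z]).as_rotvec()
def save(im,n): cv2.imwrite("pics/"+n,cv2.cvtColor(im,cv2.COLOR_RGB2BGR))
E
python3 - <<'E'
from h import *
fs={c:arm.grab_frame(c) for c in ["scene","side"]}
s=.64
obs={"scene":[((-130,-110,70),(316,289)),((130,-110,70),(392,418)),((130,110,70),(521,351)),((55,-20,30),(422,365)),((130,-110,0),(394,437))],
"side":[((130,-110,70),(518,316)),((130,-110,0),(517,354)),((-130,-110,0),(358,376)),((55,-20,30),(456,316))]}
def res(v,full=False):
    out=[]
    for c in obs:
        P=np.array([o[0] for o in obs[c]],float);P=P@R.from_euler('z',v[2]).as_matrix().T+[v[0],v[1],0]
        out.append(proj(fs[c],P)-np.array([o[1] for o in obs[c]])*s)
    return np.vstack(out) if full else np.vstack(out).ravel()
r=least_squares(res,[560,50,.1],loss="soft_l1");print(r.x,np.round(res(r.x,True),1).tolist())
Rz=R.from_euler('z',r.x[2]).as_matrix();print("pocket",Rz@[55,-20,10]+[r.x[0],r.x[1],0], plane(fs["scene"],(422*s,365*s),30),plane(fs["side"],(456*s,316*s),30))
# lid angle from free-edge inner corners
ob=[("scene",(-130),(433,141)),("scene",130,(546,266)),("side",-130,(327,150)),("side",130,(481,142))]
def rl(t):
    o=[]
    for c,x,uv in ob:
        p=Rz@[x,110-220*np.cos(t[0]),70+220*np.sin(t[0])]+[r.x[0],r.x[1],0]; o.append(proj(fs[c],p)[0]-np.array(uv)*s)
    return np.ravel(o)
l=least_squares(rl,[1.4]);print("lid",l.x,np.round(l.fun,1))
for c,uv in (("scene",(212,329)),("side",(370,436))): print("weight top(knob z50)",plane(fs[c],np.array(uv)*s,50))
for c in fs:
    for m in arm.regions_of("weight",c):
        ys,xs=np.nonzero(m["mask"]); print(c,round(m["p"],2),xs.mean()/s,ys.mean()/s,len(xs),plane(fs[c],(xs.mean(),ys.mean()),24))
E
```

```text
[5.57513480e+02 4.93645894e+01 3.38661511e-02] [[-1.6, -2.8], [1.4, 0.2], [2.2, 1.4], [-0.4, -0.4], [-0.7, 1.3], [1.9, -0.2], [-0.2, -0.9], [-2.0, 1.8], [-0.7, -1.6]]
pocket [613.15913685  31.23833975  10.        ] [614.63840143  31.63431489  30.        ] [612.89543603  23.58607951  30.        ]
lid [1.4828607] [-0.1 -2.4 -1.3  0.1 -2.1  0.4  1.1 -2.6]
weight top(knob z50) [ 426.06457467 -234.53308399   50.        ]
weight top(knob z50) [ 428.56212437 -237.53389208   50.        ]
scene 0.78 214.8703231292517 342.66050170068024 294 [ 434.04531546 -237.75968896   24.        ]
scene 0.74 272.85527566539923 341.23098859315587 263 [ 471.52471382 -154.99550032   24.        ]
scene 0.57 250.09328358208953 309.7714552238806 134 [ 399.61201808 -166.38502975   24.        ]
side 0.9 369.25057208237985 455.1630434782608 437 [ 425.62273398 -243.47413945   24.        ]
```

Run:
```python
from h import *
M=R.from_rotvec(arm.read_tcp_rot()).as_matrix();print("tool y now",M[:,1])
for a in (0,np.pi): print(arm.solve_ik([428,-238,220],down(a)))
for a in (np.pi/2,-np.pi/2): print(arm.solve_ik([613,31,160],down(a+.034)))
q=[arm.solve_ik([428,-238,220],down(a)) for a in (0,np.pi)]
a=min((abs(x[5]),i) for i,x in enumerate(q) if x is not None)[1]*np.pi
arm.movep([428,-238,220],down(a))
f=arm.grab_frame("wrist");save(f["frame"],"w1.png");print(a,np.round(f["cam_to_world"],2).tolist())
for m in arm.regions_of("weight","wrist"):
    ys,xs=np.nonzero(m["mask"]);print(m["p"],xs.mean(),ys.mean(),len(xs))
print(proj(f,[[428,-238,55],[428,-238,0]]),arm.read_clock())
```

```text
tool y now [ 4.14825044e-01 -9.09901193e-01  3.33096566e-05]
[-6.23329725e-01 -1.49712840e-02  1.64345708e+00 -4.44089210e-16
  1.51310686e+00 -6.23329725e-01]
[-0.62332972 -0.01497128  1.64345708  0.          1.51310686  2.51826293]
[-4.18182263e-02  2.94917226e-01  1.41703678e+00 -4.44089210e-16
  1.42963865e+00 -1.64661455e+00]
[-4.18182263e-02  2.94917226e-01  1.41703678e+00 -8.88178420e-16
  1.42963865e+00  1.49497810e+00]
0.0 [[1.0, -0.0, 0.0, 427.49], [-0.0, -0.96, -0.27, -170.16], [0.0, 0.27, -0.96, 289.56], [0.0, 0.0, 0.0, 1.0]]
0.89 204.17025257249767 93.3246024321796 1069
0.88 249.3778364116095 181.79313984168866 1895
0.57 299.2705711519845 78.93272023233301 2066
[[251.5651072  194.24351047]
 [251.41624993 177.39709812]] 2.4833
```

View pics/w1.png

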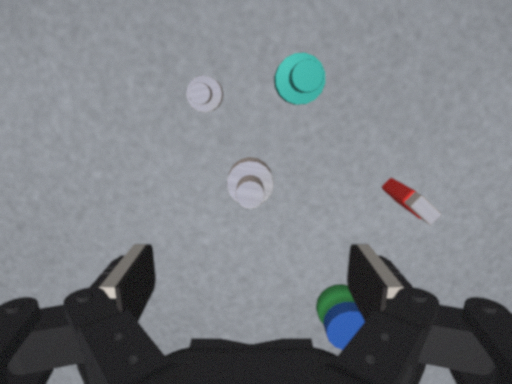

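The knob's centre is at about (250,193) against a predicted (251.5,194), so the estimate is within 1 mm. I'll grasp it, carry it above the pocket and look.

Run:
```python
from h import *
o=down(0)
arm.move_straight([427,-237,150],o,speed=120)
print(arm.move_straight([427,-237,100],speed=60,f_stop=8))
arm.clamp(50); print("gap",arm.read_finger_gap(),arm.read_gripper_force())
arm.move_straight([427,-237,250],speed=120); print("gap",arm.read_finger_gap(),arm.read_contact_force())
arm.movep([613,31,250],down(np.pi/2+.034))
f=arm.grab_frame("wrist");save(f["frame"],"w2.png")
np.save("w2.npy",f,allow_pickle=True)
print(proj(f,[[613,31,30],[613,31,150],[613,31,205]]),arm.read_tool_pos(),arm.read_clock())
for q in("weight","pocket"): print(q,[(np.round(r["centre"]),r["p"]) for r in arm.recognise(q,"wrist")])
```

```text
False
gap 20.207022252260835 49.10164769156836
gap 20.39015150195597 [-0.6577056  -0.12631391 -3.05298865]
[[252.20029103 180.18895963]
 [252.70310619 230.81005165]
 [253.22734067 284.07770003]] [612.75520758  29.73896248 249.90392513] 7.4917
weight [(array([ 478., -145.,   23.]), 0.98), (array([610.,  32., 186.]), 0.85)]
pocket [(array([569., 106.,  48.]), 0.93)]
```

View pics/w2.png

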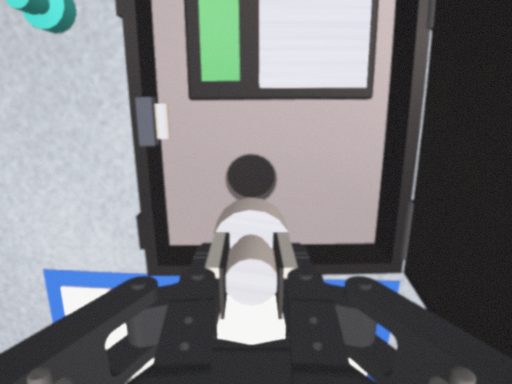

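The pocket mouth shows as a dark disc spanning columns 227–277 with its top at row 153. The held weight's disc spans columns 216–287, and it hangs upright. I'll fit a circle to the visible pocket arc.

Run:
```python
from h import *
f=arm.grab_frame("wrist");g=cv2.cvtColor(f["frame"],cv2.COLOR_RGB2GRAY)
m=np.zeros_like(g);m[140:196,215:290]=(g[140:196,215:290]<75)
n,l,s,c=cv2.connectedComponentsWithStats(m);k=1+np.argmax(s[1:,4]);print(s[k])
cn=cv2.findContours((l==k).astype(np.uint8),0,cv2.CHAIN_APPROX_NONE)[0][0][:,0]
cn=cn[cn[:,1]<180]
P=np.array([plane(f,p,30) for p in cn])[:,:2]
r=least_squares(lambda v:np.hypot(P[:,0]-v[0],P[:,1]-v[1])-v[2],[612,31,23],loss="soft_l1");print(r.x,np.abs(r.fun).max())
r=least_squares(lambda v:np.hypot(P[:,0]-v[0],P[:,1]-v[1])-23,[612,31],loss="soft_l1");print(r.x)
print(arm.read_tool_pos(),arm.read_tcp_rot(),down(np.pi/2+.034))
```

```text
[ 229  155   46   41 1495]
[611.14445408  29.69537975  20.65192454] 0.6444512552027533
[614.07621626  29.7101592 ]
[612.82063832  29.67830697 250.23948444] [-4.97807324e-02  3.14092978e+00 -3.64689322e-04] [ 0.0534045 -3.1411387 -0.       ]
```

Run:
```python
from h import *
o=down(np.pi/2+.034)
arm.move_straight([658,31,250],o,speed=120);arm.sleep(.3)
f=arm.grab_frame("wrist");g=cv2.cvtColor(f["frame"],cv2.COLOR_RGB2GRAY)
u=proj(f,[612,30,30])[0];x0,y0=u.astype(int);print(u,arm.read_tool_pos(),g[y0,x0-35:x0+36:3])
for t in (75,90,105,115):
    m=np.zeros_like(g);b=np.s_[max(0,y0-36):y0+36,x0-36:x0+36];m[b]=g[b]<t
    n,l,s,c=cv2.connectedComponentsWithStats(m);k=l[y0,x0]
    cn=cv2.findContours((l==k).astype(np.uint8),0,cv2.CHAIN_APPROX_NONE)[0][0][:,0]
    P=np.array([plane(f,p,30) for p in cn])[:,:2]
    r=least_squares(lambda v:np.hypot(P[:,0]-v[0],P[:,1]-v[1])-v[2],[612,31,23],loss="soft_l1");print(t,s[k],r.x,np.abs(r.fun).max())
save(cv2.resize(f["frame"][max(0,y0-60):y0+180,x0-110:x0+110],None,fx=2.4,fy=2.4),"w3.png")
```

```text
[251.61784991 128.64810876] [657.63734973  31.05621024 250.26915802] [147 145 145 105  53  44  52  49  46  46  48  46  50  49  53  46  43  47
  51  47  67 135 147 149]
75 [ 227  103   50   50 1960] [611.51855121  29.73147778  21.27237589] 0.8117954412816744
90 [ 226  103   51   51 2073] [611.78149367  29.6655753   21.88902061] 0.5777380147823976
105 [ 226  102   52   53 2174] [611.94520703  29.68676266  22.43058478] 0.5909845035294516
115 [ 225  102   53   54 2243] [611.9625727   29.60984976  22.79276939] 0.5186488738991741
```

View pics/w3.png

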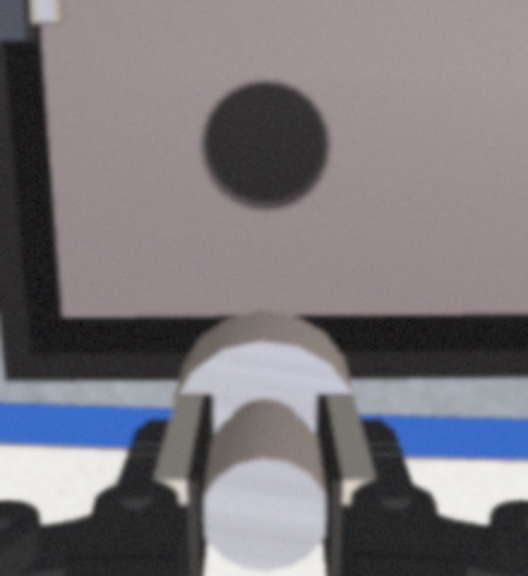

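The whole pocket is visible, centred at (612.0, 29.7), and the weight is well held. Next I'll lower it in with a force guard.

Run:
```python
from h import *
o=down(np.pi/2+.034)
arm.move_straight([612,29.7,250],o,speed=120)
arm.move_straight([612,29.7,142],speed=100);arm.sleep(.2)
e=np.array([612,29.7])-arm.read_tool_pos()[:2];print("err",e)
c=np.array([612,29.7])+e
arm.move_straight([*c,140],speed=60)
h=arm.move_straight([*c,107],speed=20,f_stop=5)
print(h,arm.read_tool_pos(),arm.read_contact_force(),arm.read_wrist_torque(),arm.read_clock())
```

```text
err [-0.38332651  0.00397512]
True [611.5441324   29.68905001 110.36014475] [0.12996431 0.47574923 4.68373111] [-0.0417886   0.02609027 -0.00975678] 12.0667
```

Run:
```python
from h import *
p=arm.read_tool_pos()
arm.let_go();print("gap",arm.read_finger_gap(),arm.read_contact_force())
arm.move_straight([p[0],p[1],250],speed=130)
arm.movep([600,-30,400],down(np.pi/2+.034))
f=arm.grab_frame("wrist");save(f["frame"],"w4.png")
np.save("w4.npy",f,allow_pickle=True)
print(proj(f,[[612,29.7,30],[612,29.7,65]]),arm.read_joint_pos(),arm.read_clock())
yaw=.034;Rz=R.from_euler('z',yaw).as_matrix();C=np.array([612,29.7,0])-Rz@[55,-20,0];print("case",C)
for k in (.5,.6,.7,.8,1.):
  for roll in (0,90,180,270):
    Q=[]
    for t in np.linspace(1.5,0,7):
      tip=C+Rz@[0,110-200*np.cos(t)+12*np.sin(t),70+200*np.sin(t)+12*np.cos(t)]
      M=Rz@R.from_euler('x',-k*t).as_matrix()@R.from_rotvec(down(np.radians(roll))).as_matrix()
      q=arm.solve_ik(tip-73*M[:,2],R.from_matrix(M).as_rotvec()); Q.append(q)
    ok=[q is not None for q in Q]
    if all(ok): print(k,roll,np.round(Q[0],2),np.round(Q[3],2),np.round(Q[-1],2),np.abs(np.diff(Q,axis=0)).max().round(2), M[:,2].round(2))
    else: print(k,roll,ok)
```

```text
gap 85.45240233238768 [-0.06942366  0.37556542  0.13597818]
[[294.31212079 165.04030651]
 [297.89094682 170.26869605]] [-1.43661663e-01  2.07840004e-01  1.05250587e+00  4.48987453e-04
  1.88677318e+00 -1.74887469e+00] 14.7
case [556.35191794  47.81880138   0.        ]
0.5 0 [ 0.52  0.35  1.15 -0.71  1.95  0.32] [ 0.15  0.14  1.39 -0.37  1.65  0.09] [-0.18  0.19  1.56 -0.    1.4  -0.21] 0.13 [ 0. -0. -1.]
0.5 90 [ 0.52  0.35  1.15 -0.71  1.95 -1.25] [ 0.15  0.14  1.39 -0.37  1.65 -1.48] [-0.18  0.19  1.56  0.    1.4  -1.78] 0.13 [ 0.  0. -1.]
0.5 180 [False, False, False, False, False, False, False]
0.5 270 [ 0.52  0.35  1.15 -0.71  1.95  1.89] [ 0.15  0.14  1.39 -0.37  1.65  1.66] [-0.18  0.19  1.56 -0.    1.4   1.36] 0.13 [ 0. -0. -1.]
0.6 0 [ 0.56  0.41  1.15 -0.83  1.99  0.34] [ 0.19  0.16  1.39 -0.45  1.66  0.13] [-0.18  0.19  1.56 -0.    1.4  -0.21] 0.15 [ 0. -0. -1.]
0.6 90 [ 0.56  0.41  1.15 -0.83  1.99 -1.24] [ 0.19  0.16  1.39 -0.45  1.66 -1.45] [-0.18  0.19  1.56  0.    1.4  -1.78] 0.15 [ 0.  0. -1.]
0.6 180 [False, False, False, False, False, False, False]
0.6 270 [ 0.56  
[... 591 characters left out ...]
0. -0. -1.]
0.8 0 [ 0.62  0.52  1.16 -1.08  2.07  0.35] [ 0.26  0.19  1.39 -0.59  1.68  0.19] [-0.18  0.19  1.56 -0.    1.4  -0.21] 0.2 [ 0. -0. -1.]
0.8 90 [ 0.62  0.52  1.16 -1.08  2.07 -1.22] [ 0.26  0.19  1.39 -0.59  1.68 -1.38] [-0.18  0.19  1.56  0.    1.4  -1.78] 0.2 [ 0.  0. -1.]
0.8 180 [False, False, False, False, False, False, False]
0.8 270 [ 0.62  0.52  1.16 -1.08  2.07  1.92] [ 0.26  0.19  1.39 -0.59  1.68  1.77] [-0.18  0.19  1.56 -0.    1.4   1.36] 0.2 [ 0. -0. -1.]
1.0 0 [False, False, True, True, True, True, True]
1.0 90 [False, False, True, True, True, True, True]
1.0 180 [False, False, False, False, False, False, False]
1.0 270 [False, False, True, True, True, True, True]
```

View pics/w4.png

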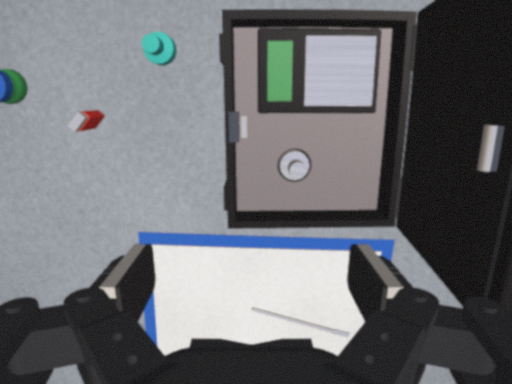

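The weight is seated upright in the pocket at (294,165), and nothing else has moved. Next I'll take the closed gripper over the lid to its back and find contact.

```bash
cat >> h.py <<'E'
yaw=.034;Rz=R.from_euler('z',yaw).as_matrix();C=np.array([612,29.7,0])-Rz@[55,-20,0]
def pose(t,off=0,k=.6):  # closed fingertips at lid_push for lid angle t, off mm outside the face
    d=12+off
    tip=C+Rz@[0,110-200*np.cos(t)+d*np.sin(t),70+200*np.sin(t)+d*np.cos(t)]
    M=Rz@R.from_euler('x',-k*max(t,0)).as_matrix()@R.from_rotvec(down(0)).as_matrix()
    return tip-73*M[:,2],R.from_matrix(M).as_rotvec()
def normal(t): return Rz@[0,np.sin(t),np.cos(t)]
E
python3 - <<'E'
from h import *
arm.clamp(20)
p,o=pose(1.5,50)
print(p)
arm.movep([p[0],60,470],o)
arm.movep([p[0],p[1]+10,470],o)
arm.move_straight(p,o,speed=150);arm.sleep(.2)
print(arm.read_tool_pos()-p,arm.read_contact_force(),arm.read_clock())
f=arm.grab_frame("side");save(f["frame"],"s5.png")
b=arm.read_contact_force();t=1.5
h=arm.move_straight(*pose(1.5,12),speed=60,f_stop=1.5);print(h)
h=h or arm.move_straight(*pose(1.4,0),speed=25,f_stop=1.5);print(h)
f=np.array(arm.read_contact_force())-b;print(arm.read_tool_pos(),pose(1.48)[0],f,arm.read_clock())
E
```

```text
[549.04740162 262.57472588 319.26223151]
[0.11729163 0.18366815 1.07910733] [0.23034976 0.73148837 0.45559874] 19.2083
False
True
[550.91968637 205.70036664 316.90028036] [550.89765278 208.1765452  316.32466685] [0.55274724 1.11408925 0.17295342] 20.8583
```

View pics/s5.png

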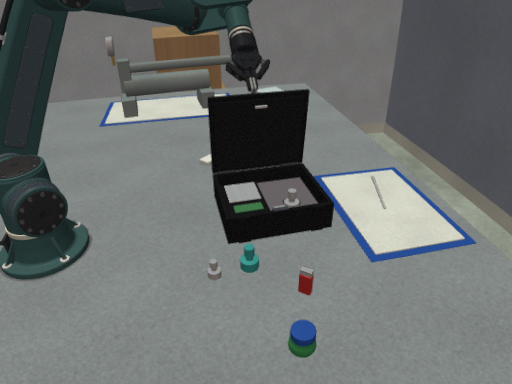

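The side view shows the gripper behind the open lid at about (250,75), clear of everything, and the weight in its pocket at (291,197). Contact came at a lid angle of about 1.47, as estimated. Now I'll push along the arc.

Run:
```python
from h import *
for t in np.r_[np.arange(1.4,.15,-.1),.1]:
    h=arm.move_straight(*pose(t),speed=38,f_stop=9)
    F=np.array(arm.read_contact_force());print(round(t,2),h,F.round(1),(F@normal(t)).round(1))
    if h: break
print(arm.read_clock(),arm.read_tool_pos()-pose(t)[0])
```

```text
1.4 False [0.5 0.5 0.3] 0.5
1.3 False [-0.1 -0.5  0.3] -0.4
1.2 False [0.9 0.7 0.8] 1.0
1.1 False [ 0.5 -0.3  0.7] -0.0
1.0 False [ 0.2 -0.1  0.5] 0.2
0.9 False [-0.2 -0.1 -0.2] -0.2
0.8 False [0.1 0.5 0. ] 0.4
0.7 False [ 0.8 -0.9  0.4] -0.3
0.6 False [-0.7  1.   0.6] 1.0
0.5 False [ 0.2 -0.3 -0.2] -0.3
0.4 False [ 0.2 -0.5 -0.5] -0.7
0.3 False [ 0.2 -0.6  0.4] 0.2
0.2 False [-0.2  0.7  0.4] 0.5
0.1 False [0.4 0.4 1.1] 1.1
30.8917 [ 0.0147311  -0.06668827 -0.51091872]
```

Run:
```python
from h import *
f=arm.grab_frame("side");g=arm.grab_frame("scene")
save(cv2.resize(np.hstack([f["frame"][40:290,130:400],g["frame"][60:310,160:430]]),(800,370)),"s6.png")
```

```text
(no output)
```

View pics/s6.png

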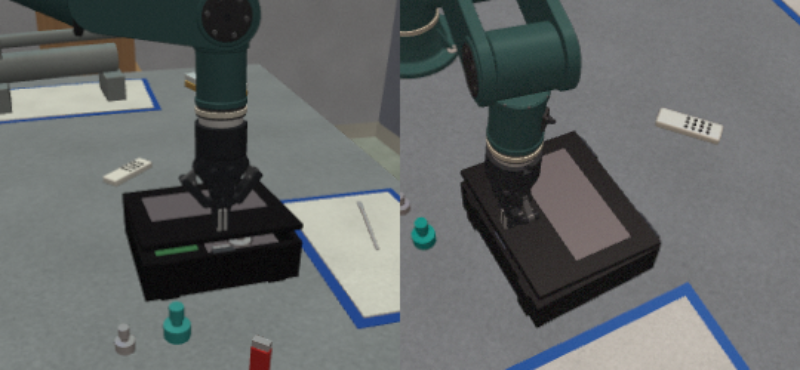

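The lid has followed the tip and is nearly shut, about 20 mm open at its front edge. Next come fine steps through the catch onto the stop.

Run:
```python
from h import *
log=[]
t=.1
while t>-.03:
    t-= .006 if t>.06 else .003
    h=arm.move_straight(*pose(t),speed=10 if t>.06 else 6,f_stop=9)
    F=arm.read_contact_force()[2];z=arm.read_tool_pos()[2];log.append((round(t,3),round(z,1),round(F,1),h))
    if F>19 or (F>12 and z<156.5): break
print(*log,sep="\n");arm.sleep(.2);print(arm.read_contact_force(),arm.read_clock())
```

```text
(0.094, np.float64(173.8), np.float64(2.2), False)
(0.088, np.float64(172.7), np.float64(4.7), False)
(0.082, np.float64(171.2), np.float64(4.2), False)
(0.076, np.float64(169.9), np.float64(3.7), False)
(0.07, np.float64(168.7), np.float64(2.9), False)
(0.064, np.float64(167.6), np.float64(3.6), False)
(0.058, np.float64(166.5), np.float64(4.4), False)
(0.055, np.float64(165.9), np.float64(2.7), False)
(0.052, np.float64(165.3), np.float64(4.4), False)
(0.049, np.float64(164.9), np.float64(6.1), False)
(0.046, np.float64(164.8), np.float64(6.5), False)
(0.043, np.float64(164.7), np.float64(7.8), False)
(0.04, np.float64(164.6), np.float64(10.7), False)
(0.037, np.float64(164.5), np.float64(12.2), False)
(0.034, np.float64(164.4), np.float64(15.7), False)
(0.031, np.float64(164.4), np.float64(17.3), False)
(0.028, np.float64(164.1), np.float64(17.7), False)
(0.025, np.float64(163.6), np.float64(17.6), False)
(0.022, np.float64(162.5), np.float64(15.8), False)
(0.019, np.float64(161.2), np.float64(13.5), False)
(0.016, np.float64(160.1), np.float64(11.0), False)
(0.013, np.float64(159.1), np.float64(10.5), False)
(0.01, np.float64(158.1), np.float64(9.2), False)
(0.007, np.float64(157.2), np.float64(7.7), False)
(0.004, np.float64(156.3), np.float64(5.7), False)
(0.001, np.float64(155.4), np.float64(6.2), False)
(-0.002, np.float64(154.7), np.float64(4.8), False)
(-0.005, np.float64(154.1), np.float64(5.1), False)
(-0.008, np.float64(153.7), np.float64(6.3), False)
(-0.011, np.float64(153.4), np.float64(7.3), False)
(-0.014, np.float64(152.9), np.float64(7.0), False)
(-0.017, np.float64(152.6), np.float64(8.3), False)
(-0.02, np.float64(152.2), np.float64(8.9), False)
(-0.023, np.float64(151.8), np.float64(10.5), False)
(-0.026, np.float64(151.4), np.float64(11.6), False)
(-0.029, np.float64(151.0), np.float64(12.1), False)
[-4.2522528   1.37610568 12.56042582] 40.5
```

Run:
```python
from h import *
print(arm.read_finger_gap(),arm.read_gripper_force(),arm.read_tool_pos(),pose(-.029)[0],arm.read_tcp_rot(),pose(-.029)[1],arm.read_wrist_torque())
f=arm.grab_frame("side");g=arm.grab_frame("scene")
save(cv2.resize(np.hstack([f["frame"][120:250,200:350],g["frame"][130:260,180:330]]),(800,346)),"s7.png")
```

```text
-0.018103841133292102 5.821385427843779 [559.45944303 -42.3339468  151.0245545 ] [559.42029783 -42.39288825 149.19576729] [2.18287660e+00 2.25869453e+00 7.87633829e-04] [2.18335779e+00 2.25888316e+00 3.27008267e-18] [0.37330771 0.8676799  0.02482537]
```

View pics/s7.png

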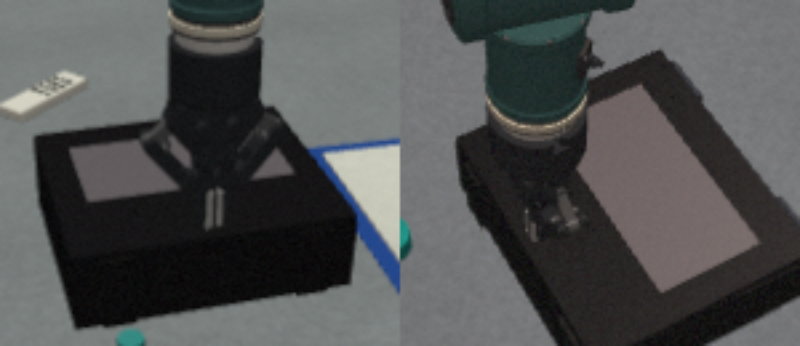

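The side view shows the lid level and shut, with the closed fingertips on it. The fingers yield a little, which explains the extra travel. I'll bring the force to 15 N, hold it and then let go.

Run:
```python
from h import *
p,o=pose(-.029);z=p[2];log=[];n=0
for i in range(40):
    F=np.mean([arm.read_contact_force()[2] for _ in range(3)]);log.append((round(arm.read_clock(),2),round(F,1)))
    d=np.clip((15.3-F)*.4,-.8,.6)
    if abs(F-15.3)>.7: z-=d; arm.move_straight([p[0],p[1],z],speed=6,f_stop=6)
    else: arm.sleep(.15)
    n=n+1 if 14.2<F<17 else 0
    if n>=11 or arm.read_clock()>50: break
print(log,z,arm.read_tool_pos(),arm.read_finger_gap(),arm.read_gripper_force())
```

```text
[(40.6, np.float64(12.3)), (40.85, np.float64(12.9)), (41.1, np.float64(13.9)), (41.35, np.float64(13.8)), (41.6, np.float64(14.8)), (41.75, np.float64(15.4)), (41.9, np.float64(14.6)), (42.05, np.float64(14.6)), (42.3, np.float64(15.2)), (42.45, np.float64(16.3)), (42.7, np.float64(14.3)), (42.95, np.float64(14.1)), (43.2, np.float64(14.8)), (43.35, np.float64(14.9)), (43.5, np.float64(16.8)), (43.75, np.float64(14.3)), (44.0, np.float64(16.2)), (44.25, np.float64(15.3)), (44.4, np.float64(14.7)), (44.55, np.float64(14.2)), (44.8, np.float64(16.3)), (45.05, np.float64(14.2)), (45.3, np.float64(15.4)), (45.45, np.float64(16.2)), (45.7, np.float64(14.1)), (45.95, np.float64(16.0)), (46.1, np.float64(16.0)), (46.35, np.float64(15.6)), (46.5, np.float64(14.9)), (46.65, np.float64(14.6)), (46.8, np.float64(14.1)), (47.05, np.float64(16.0)), (47.3, np.float64(15.0)), (47.45, np.float64(15.3)), (47.6, np.float64(14.8)), (47.75, np.float64(15.5)), (47.9, np.float64(15.5)), (48.05, np.float64(15.5)), (48.2, np.float64(14.9)), (48.35, np.float64(15.2))] 146.07520121709982 [559.47205566 -42.39271227 148.78541814] -0.16136864105784346 7.462429907172918
```

Held at about 15 N (14–17 N) for over 6 s. Now I'll let go gently and check that the lid stays shut.

Run:
```python
from h import *
p=arm.read_tool_pos()
arm.move_straight([p[0],p[1],160],speed=15);arm.move_straight([p[0],p[1],260],speed=100)
print(arm.read_contact_force(),arm.read_clock())
f=arm.grab_frame("side");g=arm.grab_frame("scene")
save(cv2.resize(np.hstack([f["frame"],g["frame"]]),(800,300)),"s8.png")
```

```text
[0.00245384 0.18552833 0.26308885] 50.725
```

View pics/s8.png

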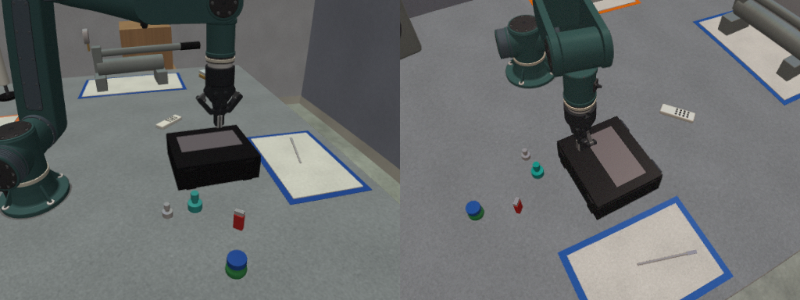

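The lid stays shut at side (213,155), the arm is clear, and the bystanders haven't moved. I'll hand it in.

```bash
python3 -c "
from bench import arm
print(arm.job_done())"
```

```text
the job is handed in; nothing more can be done
None
```

Job handed in at about 51 s: the weight stands upright in the pocket, the lid was eased shut past its catch, held at about 15 N for over 6 s (highest reading 17.7 N) and has stayed shut since release, and nothing else on the bench was moved.

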